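# Set the aperture ring, load the specimen and start the light tester

## Robot

A 7-joint arm with a two-finger parallel gripper is mounted at the origin on the work surface. World frame = base frame: x ahead of the robot, y to its left, z up, the work surface at z = 0. Lengths are in mm, angles in degrees, forces in N, time in s.
With the tool pointing down it reaches from about 400 to 900 mm from the base axis. Payload 5.6 kg.
Tool frame: the origin (TCP) lies where the fingers leave the gripper's body, on its centre line; the fingertips stand 88 mm ahead of it and the grasp point (between the pads) lies 69 mm ahead of it; z points along the fingers, x is the direction in which the jaws open and shut, and the axes are right-handed (so a half turn about z gives the same grasp; the last joint's range is limited). The gripper opens to 92 mm and grips with 3 to 60 N. Pads are 20 mm wide; open, the fingers measure 128 mm over their backs; the gripper's body (75 mm by 189 mm) begins 69 mm behind the grasp point.
Start: joints at [73.568, 26.786, -0.665, 91.828, 0.344, 61.387, -3.226], TCP at [156.865, -630.792, 302.692] pointing down, gripper open.
Joint ranges: [-144.91, 144.91], [-17.63, 115.5], [-89.93, 88.59], [15.96, 139.68], [-74.01, 254.01], [8.47, 105.57], [-167.45, 167.45]. Speed limits (degrees/s): [147.25, 147.25, 180, 180, 180, 180, 180].

## Interface

Orientations are given as a 3x3 rotation matrix whose columns are the frame's x, y, z axes.
In Python, from bench import monitor, viewer, robot gives the robot as it stands.
- The arm moves only by the shell command python3 -m inch 'ROWS' [OPENING]. ROWS is text: rows parted by semicolons, each of 4 numbers parted by spaces: the shift along the world's x, y, z in m, then the turn about the world's z in rad. In form: tx ty tz roll; .... A call has 1 to 12 rows; each row shifts and turns the commanded pose from where the row before left it; what a row does not reach is not made up. A row lasts 1/10 s, in which the tool goes at most 50 mm and 8.59 degrees, less where a joint would pass 70% of its speed; a pose out of reach is approached as far as the arm can. A call with a gripper value outside its range is refused whole. OPENING is the gripper's target within -1 to 1 (fully open at 1, half-way at 0, shut at -1), set as the call begins (- or left out, the last holds). The fingers move at their own pace and stop on an object; the grip force is fixed at half the most. Time passes only in rows, so rows that do not move let the fingers close. It gives the time, the measured TCP pose, the force and the opening at its end, in the units of the state.
- monitor.read_state(): the state, without advancing time (a new reading comes with each control period).
- viewer.read_camera(name): name is "side" or "top"; returns the picture (384x512x3 uint8, blue, green, red); there is no depth.
- viewer.camera_params(name): a dict with "fx", "fy", "cx", "cy" (pixels), "D" ([k1, k2, p1, p2, k3] as OpenCV has them; the pictures are not rectified), "view" (4x4, takes a point from world to camera coordinates). Camera axes: x right, y up, looking along -z (the intrinsics and any distortion apply to the point x, -y, -z); pixel columns grow to the right and rows downward; lengths in mm; the calibration is good to about 2 mm. A picture is of the moment at which its call begins. camera_params takes no time and is no camera call.
- robot.hand_in(): hands the job in, once; it reports no verdict.
The state is a dict: "clock": time; "joints": joint angles; "joint_vel": joint speeds; "tau": joint torques, N m; "tcp_pos": TCP position; "tcp_rot": TCP orientation; "wrist_force": force on the tool from outside, world axes, zero at the start; "wrist_torque": the same for the moment, N m; "grip_width": finger opening in mm.
Only numpy, scipy, OpenCV 4.12 (cv2) and the standard library are available. Lean on these libraries where they do the work, as an engineer would, in place of code of your own. Each camera call takes 0.05 s, during which the arm holds its last target. There are 200 camera calls.

## Task

Get the light-transmission tester ready and start it: turn its slim aperture ring by the upright lever until the lever stands straight out in line with the fin of the fixed index ring, without touching the fixed rings above and below it, and push the specimen carrier along its track fully home against the end stop. Only when both are set, press the big round start button on the console right down and let go, leaving everything else on the bench where it is.

Things in the scene. Friction and masses are not known exactly. Their poses are not given: they have to be found in the camera images.
- tester: Fixed light tester. Origin on the table on the vertical barrel axis; x runs along the loading track from its open near end to its end stop. White plinth with grey top, x -170..+100, y -100..+100, top z 70 (mm). On it the barrel: black lower ring, bare slim aperture ring (radius 46, z 95..111), black index ring, then stage and track on top. The lever sweeps on the +x half.
- iris (a joint): Angle of the slim aperture ring about the vertical barrel axis, rad, counter-clockwise from above positive; 0 = lever along the tester's +x; stops at -1.35 and +1.35. It starts on the clockwise (negative) side of the index fin. Stays where left; stiff, about 2.5 N at the lever post to turn (no spring).
- lever_top (a point): Top centre of the lever's upright post; x axis radially outward. The lever is a 10 mm wide bar from the slim ring out to 85 mm from the axis (z 98..108), ending in an upright square post 10 x 10 mm centred 80 mm from the axis, from z 98 to z 165, free on both sides and outside.
- lower_ring: The fixed black ring below the slim ring, z 70..94, radius 46 (foot flange 52); origin on the barrel axis at z 70. Not to be touched.
- index_ring: The fixed black ring above the slim ring, z 112..141, radius 46; origin on the barrel axis at z 112; x axis points along its fin. It is set at a different angle each time. Not to be touched.
- fin_tip (a point): Outer upper end of the index fin, 62 mm from the axis, z 138; x axis radially outward. The fin is a pale upright blade 8 mm wide, z 114..139, reaching 62 mm from the axis; it points at where the lever must stand. The lever's post passes 13 mm outside it.
- carrier: Loose aluminium specimen carrier (about 150 g) on the track, 1.8 mm play to each rail: plate 80 (x, along the track) x 64 x 8 mm with a red panel on it and an upright push tab 12 (x) x 40 mm, its top 33 mm above the underside, centred at x -20. Origin at the centre of its underside. Slides with about 1 N; home when its origin is at point port and its far edge meets the end stop.
- port (a point): Centre of the round light port, on the barrel axis at z 150, the top level of stage (radius 48) and track (x -160..0, 84 wide): where the carrier's origin must come. Steel rails along the track at y 34..42 either side, to z 159; end stop at x 41..47, 30 wide, to z 165.
- console: Fixed white control box with blue top, 130 x 120 x 55 mm high, origin under its centre. Carries the start button (40 mm across, centred at x +18), and at its near edge a small 14 mm stud and a 20 mm dial that do nothing.
- start_top (a point): Centre of the top face of the big start button (40 mm diameter, grey, in a black collar), 77 mm above the table.
- start (a joint): Travel of the start button, m: 0 = released, 0.006 = fully down (about 4 N); springs back.
- rack: Fixed grey panel rack 130 x 110 mm with upright panels to 80 mm height. Console and rack stand on opposite sides of the tester, either way round.
- cap: Bystander: loose black lens cap, 36 mm across, 12 mm high, lying on the plinth beside the barrel (origin under it).
- cleaner: Bystander: white bottle, 64 mm across, 160 mm high (origin under it).
- weight: Bystander: steel weight, 60 mm across, 72 mm high (origin under it).
- driver: Bystander: screwdriver lying on the table.
- spacer: Bystander: dark steel ring, 76 mm across, 14 mm high.
- spare_panel: Bystander: spare red panel 100 x 70 x 6 mm lying on the table.
Things that resemble listed ones, but are neither listed nor needed, are in the scene too. Of the things shaped like the carrier, the aluminium one is meant. Leave any yellow look-alike of the console alone.

How it is judged:
By the outcome, as a careful person would: the job done as asked, in the order asked, and still so for the second after the job is handed in, with the robot touching nothing.
It also fails if it takes over 56 s, if anything falls off the work surface, if the arm or the gripper's body presses on something with over 40 N, if the wrist force passes 120 N, or if a joint passes its speed limit or range.

## Working session

There is one attempt and no reset: what is moved stays moved. The work goes in short steps, Python scripts to look and compute and a shell command to move; the robot and the scene stay as the last step left them, time stands still between calls to the robot, and variables do not carry over. Pictures are saved under pics/ and viewed, about 8 in all and at most 12, crops included, and the job is handed in when it is done.

```bash
mkdir -p pics; cat > h.py <<'E'
import numpy as np, cv2
from bench import monitor, viewer, robot
def P(n):
    p=viewer.camera_params(n); K=np.array([[p["fx"],0,p["cx"]],[0,p["fy"],p["cy"]],[0,0,1]]); return K,np.array(p["D"],float),np.array(p["view"],float)
F=np.diag([1,-1,-1.])
def ray(n,u,v):
    K,D,V=P(n); q=cv2.undistortPoints(np.array([[[u,v]]],float),K,D)[0,0]
    d=V[:3,:3].T@(F@np.array([q[0],q[1],1])); o=-V[:3,:3].T@V[:3,3]; return o,d/np.linalg.norm(d)
def onz(n,u,v,z):
    o,d=ray(n,u,v); return o+d*(z-o[2])/d[2]
def proj(n,X):
    K,D,V=P(n); X=np.atleast_2d(X).astype(float); C=(F@(V[:3,:3]@X.T+V[:3,3:])).T
    return cv2.projectPoints(C,np.zeros(3),np.zeros(3),K,D)[0][:,0]
def tri(a,b):
    A=np.zeros((3,3));B=np.zeros(3)
    for o,d in (a,b):
        M=np.eye(3)-np.outer(d,d);A+=M;B+=M@o
    return np.linalg.solve(A,B)
def snap(n,f,box=None,s=1):
    im=viewer.read_camera(n); cv2.imwrite(f"pics/{f}_raw.png",im)
    if box: im=im[box[1]:box[3],box[0]:box[2]]
    cv2.imwrite(f"pics/{f}.png",cv2.resize(im,None,fx=s,fy=s,interpolation=cv2.INTER_CUBIC)); return im
E
python3 - <<'E'
from h import *
snap("top","t1",s=1.5);snap("side","s1",s=1.5)
for n in("top","side"):
    o,d=ray(n,256,192);print(n,o,d,P(n)[0][0,0])
s=monitor.read_state();print(s)
E
```

```text
top [ 461.4914534   -56.1047015  1312.43914682] [ 8.37943254e-02 -3.83903374e-04 -9.96482997e-01] 426.5871234174665
side [ -8.70894728 980.18593118 930.52231393] [ 0.36965942 -0.74240453 -0.55873734] 487.98335326774634
{'clock': 0.1, 'joints': array([73.5671514 , 26.83263938, -0.66514169, 91.87595018,  0.34336602,
       61.38571078, -3.22622262]), 'joint_vel': array([-0.00445206, -0.06371659,  0.04316246, -0.15087541,  0.07694845,
       -0.04902294,  0.0094247 ]), 'tau': array([ 6.90783090e-04, -5.21646595e+01, -1.26195900e-02, -2.44366300e+01,
       -5.67809644e-02,  1.41439194e-02,  9.68659879e-05]), 'tcp_pos': array([ 156.76508858, -630.41411762,  301.81418862]), 'tcp_rot': array([[ 2.41330165e-01, -9.70442945e-01, -4.91757248e-04],
       [-9.70441738e-01, -2.41330642e-01,  1.53439794e-03],
       [-1.60772175e-03,  1.06925249e-04, -9.99998702e-01]]), 'wrist_force': array([ 0.08397344,  0.09409   , -0.20738038]), 'wrist_torque': array([ 0.01046153,  0.02315585, -0.00912347]), 'grip_width': 92.18994931802214}
```

View pics/t1.png

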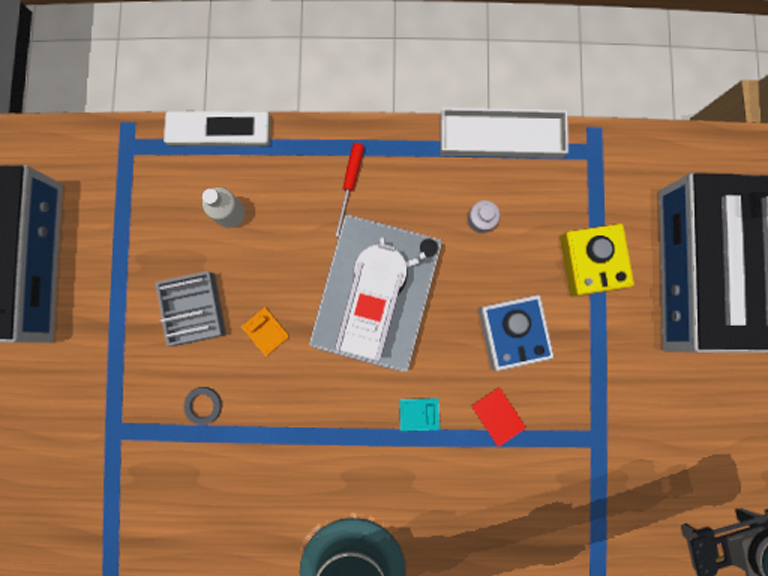

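View pics/s1.png

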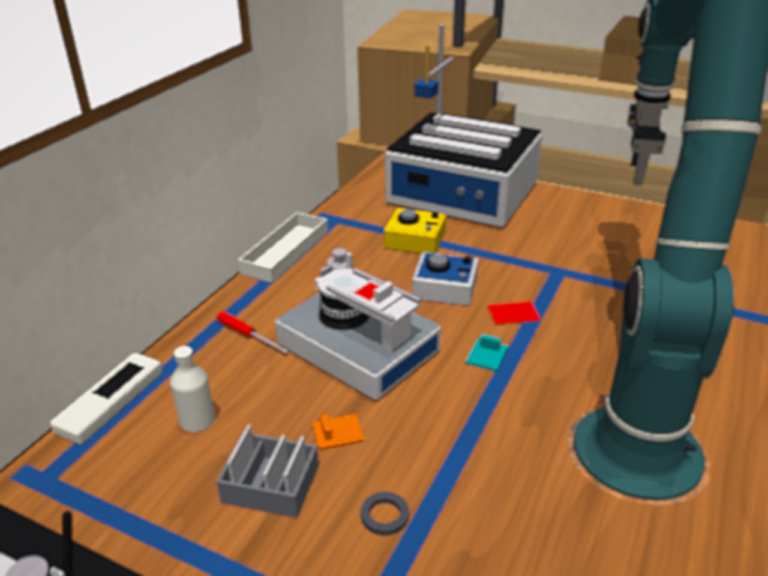

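The top view shows the tester with its barrel near (380,265) and its lever toward (425,258). The carrier's red panel is at (368,306), the cap at (430,247), and the blue console is right at (517,323). I'll zoom in on the tester next.

```bash
python3 - <<'E'
from h import *
im=cv2.imread("pics/t1_raw.png")[135:255,195:305]; a=cv2.resize(im,None,fx=5,fy=5,interpolation=cv2.INTER_CUBIC)
cv2.imwrite("pics/t1c.png",a)
im=cv2.imread("pics/s1_raw.png")[155:265,180:300]; a=cv2.resize(im,None,fx=5,fy=5,interpolation=cv2.INTER_CUBIC)
cv2.imwrite("pics/s1c.png",a)
E
```

```text
(no output)
```

View pics/t1c.png

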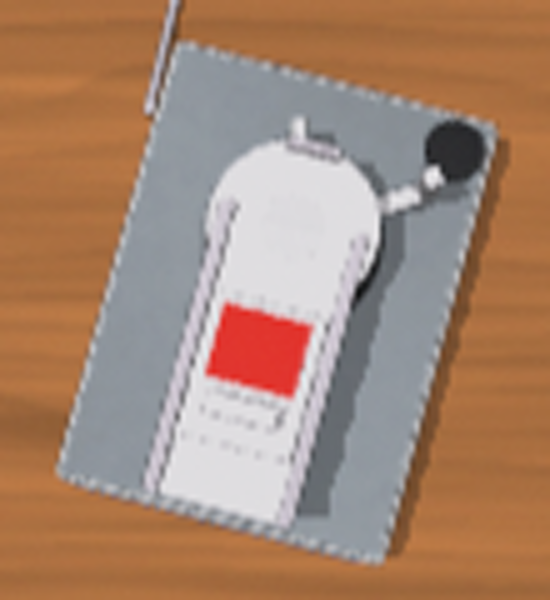

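View pics/s1c.png

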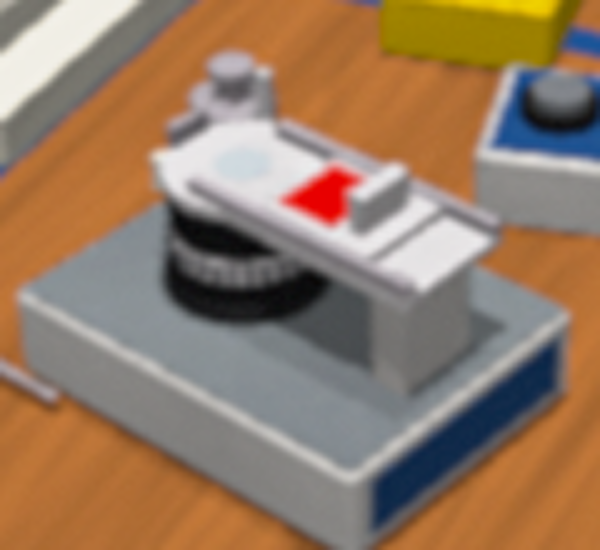

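The crops give the plinth corners in the top view at crop px (183,42), (495,125), (382,562) and (60,475). The fin tip is near (300,118), the lever post top near (433,178), and the carrier's red panel is centred at (258,350).

```bash
cat >> h.py <<'E'
def T2(ang,o):
    c,s=np.cos(ang),np.sin(ang); return lambda p:(np.array([[c,s],[-s,c]])@(np.array(p)[:2]-o)), lambda q:(np.array([[c,-s],[s,c]])@np.array(q)[:2]+o)
E
python3 - <<'E'
from h import *
im=cv2.imread("pics/t1_raw.png"); 
C=[onz("top",195+c/5,135+r/5,70)[:2] for c,r in((183,42),(495,125),(382,562),(60,475))]
M=np.array([[100,100],[100,-100],[-170,-100],[-170,100]],float)
C=np.array(C);cm,mm=C.mean(0),M.mean(0)
H=(M-mm).T@(C-cm); ang=np.arctan2(H[0,1]-H[1,0],H[0,0]+H[1,1])
R=np.array([[np.cos(ang),-np.sin(ang)],[np.sin(ang),np.cos(ang)]]);o=cm-R@mm
print("tester",o,np.degrees(ang)); print("resid",(C-(M@R.T+o)).round(1).tolist())
w2t,t2w=T2(ang,o)
def crop(c,r,z): return onz("top",195+c/5,135+r/5,z)
for nm,c,r,z in(("port",294,225,150),("fin",300,118,139),("fin2",297,128,139),("post",433,178,165),("bar",400,200,108),("stop",317,150,165),("cap",454,152,82)):
    X=crop(c,r,z);t=w2t(X);print(nm,X.round(1),t.round(1),np.hypot(*t).round(1),np.degrees(np.arctan2(t[1],t[0])).round(1))
hsv=cv2.cvtColor(im,cv2.COLOR_BGR2HSV)
m=((hsv[...,0]<8)|(hsv[...,0]>172))&(hsv[...,1]>170)&(hsv[...,2]>120)
n,l,s,ce=cv2.connectedComponentsWithStats(m.astype(np.uint8))
for i in range(1,n):
    if s[i,4]>60:
        X=onz("top",*ce[i],159);print("red",s[i],ce[i],X.round(1),w2t(X).round(1))
        cs=cv2.findContours((l==i).astype(np.uint8),0,2)[0]
        print(cv2.minAreaRect(cs[0]), [w2t(onz("top",*p,159)).round(1).tolist() for p in cv2.boxPoints(cv2.minAreaRect(cs[0]))])
# console blue
m=((hsv[...,0]>95)&(hsv[...,0]<125)&(hsv[...,1]>120)).astype(np.uint8); m[:, :315]=0;m[:,375:]=0;m[:190]=0;m[260:]=0
cs=max(cv2.findContours(m,0,2)[0],key=cv2.contourArea)
r=cv2.minAreaRect(cs);print("console",r,[onz("top",*p,55).round(1).tolist() for p in cv2.boxPoints(r)],onz("top",*r[0],55))
g=im[200:230,325:365];cv2.imwrite("pics/b.png",g)
gr=(hsv[...,1]<60)&(hsv[...,2]>60)&(hsv[...,2]<150);sub=np.zeros_like(gr);sub[200:232,330:362]=gr[200:232,330:362]
n,l,s,ce=cv2.connectedComponentsWithStats(sub.astype(np.uint8))
for i in range(1,n):
    if s[i,4]>20:print("btn",s[i],ce[i],onz("top",*ce[i],77))
# side button
print("sidebtn")
im=cv2.imread("pics/s1_raw.png");hs=cv2.cvtColor(im,cv2.COLOR_BGR2HSV)
gr=(hs[...,1]<70)&(hs[...,2]>60)&(hs[...,2]<160);sub=np.zeros_like(gr);sub[165:185,280:302]=gr[165:185,280:302]
n,l,s,ce=cv2.connectedComponentsWithStats(sub.astype(np.uint8))
for i in range(1,n):
    if s[i,4]>20:print("btn",s[i],ce[i],onz("side",*ce[i],77))
# side: tab top, fin
for nm,c,r,z in(("port",242,162,150),("tabtopL",352,202,183),("tabtopR",405,170,183),("plateback l",373,247,158),("plateback r",440,212,158)):
    X=onz("side",180+c/5,155+r/5,z);print(nm,X.round(1),w2t(X).round(1))
E
```

```text
tester [591.37753365 -50.80766741] -14.258000632531012
resid [[-3.9, -3.9], [-1.6, 5.2], [3.6, 2.4], [1.8, -3.7]]
port [592.2 -50.1 150. ] [0.6 0.9] 1.1 58.1
fin [653.3 -52.5 139. ] [60.4 13.6] 61.9 12.7
fin2 [647.7 -50.9 139. ] [54.6 13.8] 56.3 14.2
post [ 617.2 -125.1  165. ] [ 43.3 -65.7] 78.7 -56.6
bar [ 612.  -109.9  108. ] [ 34.6 -52.2] 62.6 -56.5
stop [631.6 -62.  165. ] [41.8 -1. ] 41.8 -1.3
cap [ 643.9 -142.2   82. ] [ 73.4 -75.7] 105.4 -45.9
red [229  95  13  32 235] [235.08085106 110.2893617 ] [784.5   4.5 159. ] [173.6 101.2]
((235.02943420410156, 110.38235473632812), (7.518604278564453, 31.28709602355957), 14.03624439239502) [[129.1, 110.4], [217.7, 113.1], [217.9, 92.1], [129.3, 89.6]]
red [237 196  20  18 242] [246.1322314  204.58677686] [523.9 -30.3 159. ] [-70.4   3.2]
((246.10385131835938, 204.61923217773438), (17.190336227416992, 13.945220947265625), 15.255118370056152) [[-89.3, 26.6], [-51.5, 26.6], [-51.7, -20.0], [-89.5, -19.9]]
red [314 258  37  39 752] [332.01462766 277.31117021] [ 331.5 -264.   159. ] [-199.4 -270.6]
((331.9230651855469, 277.3845520019531), (32.72731018066406, 22.74271011352539), 56.3099365234375) [[-193.5, -217.2], [-147.8, -258.0], [-205.8, -323.9], [-251.3, -282.9]]
console ((345.13531494140625, 221.35879516601562), (38.28822708129883, 34.38347625732422), 77.47119140625) [[527.4, -258.8, 55.0], [550.9, -359.0, 55.0], [440.6, -383.4, 55.0], [417.7, -283.7, 55.0]] [ 483.99860372 -321.06469032   55.        ]
btn [338 209  15  14 122] [345.86065574 215.17213115] [ 501.57854331 -318.56326233   77.        ]
sidebtn
btn [286 169  16   9  89] [292.14606742 173.03370787] [ 496.9956594  -305.73839613   77.        ]
port [590.9 -44.3 150. ] [-2.1  6.2]
tabtopL [492.4   8.2 183. ] [-110.5   32.8]
tabtopR [479.9 -32.3 183. ] [-112.7   -9.5]
plateback l [479.2   9.8 158. ] [-123.6   31.1]
plateback r [460.3 -36.3 158. ] [-130.6  -18.2]
```

```bash
python3 -m inch '0.019 0.021 0 0.069;0.019 0.021 0 0.069;0.019 0.021 0 0.069;0.019 0.021 0 0.069;0.019 0.021 0 0.069;0.019 0.021 0 0.069;0.019 0.021 0 0.069;0.019 0.021 0 0.069;0.019 0.021 0 0.069;0.019 0.021 0 0.069;0.019 0.021 0 0.069;0.019 0.021 0 0.069' 1
python3 -m inch '0.019 0.021 0 0.069;0.019 0.021 0 0.069;0.019 0.021 0 0.069;0.019 0.021 0 0.069;0.019 0.021 0 0.069;0.019 0.021 0 0.069;0.019 0.021 0 0.069;0.019 0.021 0 0.069;0.019 0.021 0 0.069;0.019 0.021 0 0.069;0.019 0.021 0 0.069;0 0 0 0'
```

```text
clock: 1.3
tcp_pos: [386.4, -376.9, 302.7]
tcp_rot: [[0.881, -0.474, 0.0], [-0.474, -0.881, -0.0], [0.0, 0.0, -1.0]]
wrist_force: [0.2, 0.6, 0.6]
grip_width: 92.0
clock: 2.5
tcp_pos: [596.1, -142.2, 302.7]
tcp_rot: [[0.964, 0.266, 0.002], [0.266, -0.964, 0.003], [0.002, -0.002, -1.0]]
wrist_force: [0.1, 0.7, -0.6]
grip_width: 92.0
```

```bash
python3 -m inch '0.011 0.008 0 0.03;0.011 0.008 0 0.03;0 0 -0.02 0;0 0 -0.02 0;0 0 0 0'
python3 - <<'E'
from h import *
snap("top","t2",(195,115,325,215),6);snap("side","s2",(180,75,310,175),6)
s=monitor.read_state();print(s["tcp_pos"],s["tcp_rot"][:,0])
E
```

```text
clock: 3.0
tcp_pos: [614.8, -131.9, 260.0]
tcp_rot: [[0.949, 0.315, -0.005], [0.315, -0.949, 0.001], [-0.004, -0.002, -1.0]]
wrist_force: [-0.9, -0.2, 0.0]
grip_width: 91.9
[ 616.13830645 -131.8856331   262.84244387] [ 9.49188795e-01  3.14707165e-01 -1.79622678e-04]
```

View pics/s2.png

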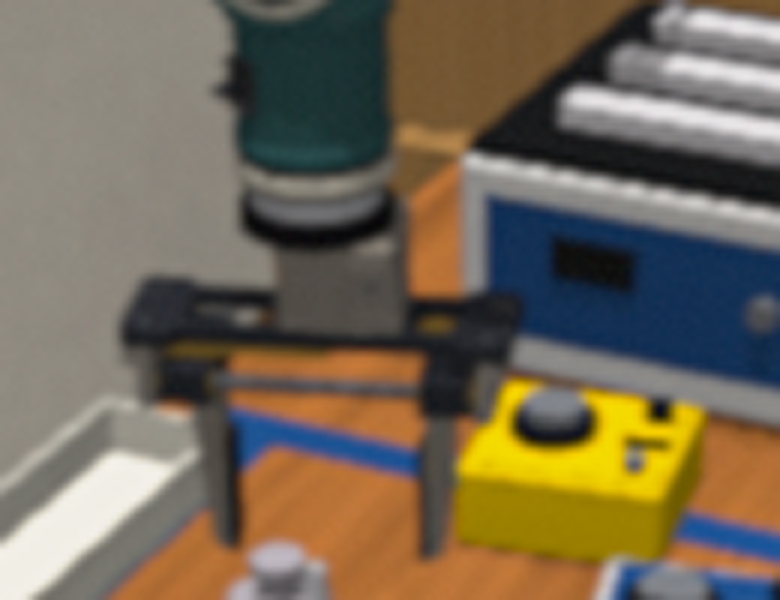

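The side view shows the fingers at (225,545) and (435,555), straddling the post near (315,575). I'll centre on it, go down, and close to a cage.

```bash
python3 -m inch '0.001 0.006 0 0.01;0 0 -0.016 0;0 0 -0.016 0;0 0 0 0;0 0 0 0' 1
python3 -m inch '0 0 0 0;0 0 0 0;0 0 0 0;0 0 0 0;0 0 0 0;0 0 0 0;0 0 0 0;0 0 0 0' -0.65
```

```text
clock: 3.6
tcp_pos: [616.5, -125.9, 229.7]
tcp_rot: [[0.946, 0.324, -0.002], [0.324, -0.946, 0.0], [-0.001, -0.001, -1.0]]
wrist_force: [0.2, 0.5, 0.6]
grip_width: 91.8
clock: 4.4
tcp_pos: [616.8, -125.8, 230.7]
tcp_rot: [[0.946, 0.324, 0.0], [0.324, -0.946, -0.0], [0.0, 0.0, -1.0]]
wrist_force: [0.3, 0.2, 0.5]
grip_width: 30.2
```

```bash
python3 -m inch '0 0 0 0;0 0 0 0;0 0 0 0;0 0 0 0;0 0 0 0;0 0 0 0;0 0 0 0;0 0 0 0' -1
```

```text
clock: 5.2
tcp_pos: [617.1, -125.7, 230.8]
tcp_rot: [[0.946, 0.324, 0.001], [0.324, -0.946, 0.0], [0.001, 0.0, -1.0]]
wrist_force: [4.3, 0.6, -1.8]
grip_width: 9.8
```

```bash
python3 - <<'E'
import numpy as np
a=np.radians(np.linspace(-71.3,-1.5,15)); p=np.c_[np.cos(a),np.sin(a)]*.0797
print(np.diff(p,axis=0).round(4).tolist())
E
```

```text
[[0.0065, 0.0025], [0.0062, 0.0031], [0.0059, 0.0036], [0.0056, 0.0041], [0.0052, 0.0046], [0.0048, 0.005], [0.0044, 0.0054], [0.0039, 0.0058], [0.0034, 0.0061], [0.0028, 0.0063], [0.0023, 0.0066], [0.0017, 0.0067], [0.0011, 0.0068], [0.0005, 0.0069]]
```

```bash
python3 -m inch '0 0 0 0;0 0 0 0;0.0065 0.0025 0 0.087;0.0062 0.0031 0 0.087;0.0059 0.0036 0 0.087;0.0056 0.0041 0 0.087;0.0052 0.0046 0 0.087;0.0048 0.005 0 0.087;0 0 0 0' -0.67
python3 -m inch '0.0044 0.0054 0 0.087;0.0039 0.0058 0 0.087;0.0034 0.0061 0 0.087;0.0028 0.0063 0 0.087;0.0023 0.0066 0 0.087;0.0017 0.0067 0 0.087;0 0 0 0;0 0 0 0'
python3 - <<'E'
from h import *
snap("top","t3",(225,130,305,200),8)
E
```

```text
clock: 6.1
tcp_pos: [650.7, -103.9, 230.4]
tcp_rot: [[0.659, 0.752, -0.002], [0.752, -0.659, -0.001], [-0.002, -0.0, -1.0]]
wrist_force: [-1.0, -1.8, 0.3]
grip_width: 15.1
clock: 6.9
tcp_pos: [669.1, -66.0, 230.6]
tcp_rot: [[0.199, 0.98, -0.001], [0.98, -0.199, 0.0], [0.0, -0.001, -1.0]]
wrist_force: [-0.0, -1.2, -1.1]
grip_width: 15.3
```

View pics/t3.png

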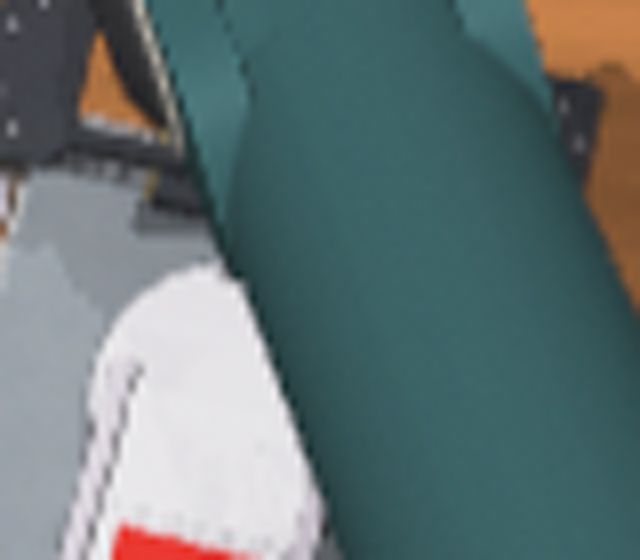

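The arm hides the barrel in this view. I'll finish the arc, centre the post by closing, then release, rise and look.

```bash
python3 -m inch '0.0011 0.0068 0 0.087;0.0005 0.0069 0 0.087;0 0 0 0;0 0 0 0;0 0 0 0' -1
python3 -m inch '0 0 0 0;0 0 0 0;0 0 0 0;0 0 0 0' -0.3
python3 -m inch '0 0 0.03 0;0 0 0.03 0;-0.03 0.04 0.02 0;-0.03 0.04 0 0;-0.03 0.04 0 0;-0.03 0.04 0 0;-0.03 0.04 0 0;0 0 0 0'
python3 - <<'E'
from h import *
snap("top","t4",(225,130,305,200),8)
E
```

```text
clock: 7.45
tcp_pos: [671.1, -51.7, 230.6]
tcp_rot: [[0.024, 1.0, 0.0], [1.0, -0.024, 0.001], [0.001, 0.0, -1.0]]
wrist_force: [2.1, 1.8, -1.7]
grip_width: 10.1
clock: 7.85
tcp_pos: [671.1, -52.5, 230.8]
tcp_rot: [[0.023, 1.0, -0.0], [1.0, -0.023, -0.0], [-0.0, -0.0, -1.0]]
wrist_force: [0.2, -0.1, -0.1]
grip_width: 32.3
clock: 8.65
tcp_pos: [518.8, 151.3, 310.4]
tcp_rot: [[0.012, 1.0, 0.0], [1.0, -0.012, 0.001], [0.001, 0.0, -1.0]]
wrist_force: [0.0, -0.1, -0.5]
grip_width: 32.4
```

View pics/t4.png

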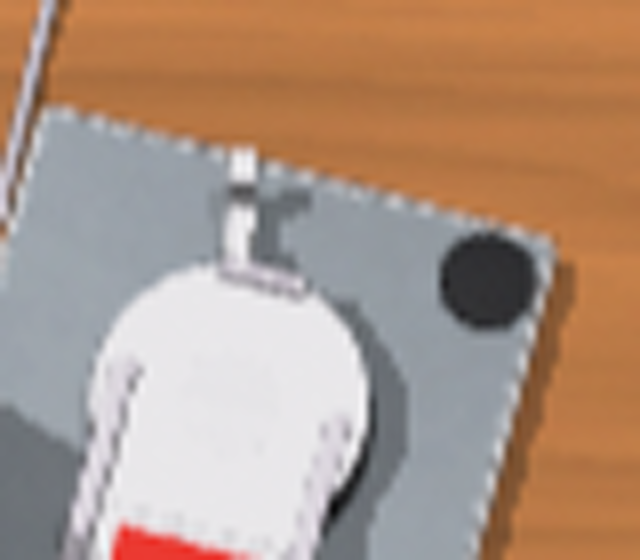

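The post top is near (243,160), with the fin below it near (240,215) and the stage disc centred near (230,395). They look nearly aligned, so I'll quantify it.

```bash
python3 - <<'E'
from h import *
im=cv2.imread("pics/t4_raw.png").astype(float); g=im.min(2)
def cen(v,u0,u1):
    r=g[v,u0:u1]; b=np.percentile(r,15); w=np.clip(r-b-25,0,None); return (w*np.arange(u0,u1)).sum()/w.sum()
# stage disc by bright mask
up=cv2.resize(im[130:200,225:305].astype(np.uint8),None,fx=8,fy=8,interpolation=cv2.INTER_CUBIC)
m=(up.min(2)>200).astype(np.uint8)
pts=[]
for v in range(300,440,6):   # right-hand & left edges
    x=np.where(m[v])[0]
    if v>=300: 
        if v<360: pts.append((x[0],v))
        pts.append((x[-1],v))
P3=np.array([onz("top",225+(c-3.5)/8,130+(r-3.5)/8,150)[:2] for c,r in pts])
A=np.c_[2*P3,np.ones(len(P3))];s=np.linalg.lstsq(A,(P3**2).sum(1),rcond=None)[0];print("axis circ",s[:2],np.sqrt(s[2]+s[0]**2+s[1]**2))
from scipy.optimize import least_squares
q=least_squares(lambda c:np.hypot(*(P3-c).T)-48,[592,-50],loss="soft_l1");print("axis r48",q.x)
for v in range(146,164):
    u=cen(v,249,262); print(v,g[v,249:262].astype(int),round(u,2),"fin",onz("top",u,v,139)[:2].round(1),"post",onz("top",u,v,165)[:2].round(1))
E
```

```text
axis circ [612.7505899  -57.95432847] 43.93740378741154
axis r48 [591.18318966 -47.5686145 ]
146 [69 68 69 68 68 69 69 70 68 70 68 68 69] nan fin [nan nan] post [nan nan]
147 [107  80  68  71  67  67  67  67  66  65  68  65  65] 249.0 fin [685.8 -35.3] post [680.8 -35.7]
148 [147 120 137 145 110 144 138 141  67  67  66  67  66] 252.55 fin [683.1 -45.2] post [678.2 -45.4]
149 [147 145 171 187 151 219 215 214  84  74  72  67  66] 253.18 fin [680.3 -47. ] post [675.4 -47.2]
150 [151 151 152 162 158 231 231 226 116 143 157 120  91] 254.56 fin [677.5 -50.9] post [672.7 -51. ]
151 [152 152 151 151 171 229 230 227 132 172 191 157 136] 255.38 fin [674.7 -53.2] post [670.  -53.3]
152 [151 152 151 152 159 189 193 190 138 150 156 152 151] 255.02 fin [671.9 -52.3] post [667.2 -52.3]
153 [151 151 145 144 124  99  99 103 136 149 148 132 132] 253.85 fin [669. -49.] post [664.4 -49.2]
154 [152 150 136 134 120  98  98  99 123 131 130 105 104] 251.31 fin [666.1 -42. ] post [661.6 -42.3]
155 [151 150 135 135 139 158 137 136 106 105 105 105 105] 252.02 fin [663.3 -44. ] post [658.8 -44.3]
156 [152 150 1
[... 167 characters left out ...]
7] post [653.4 -49.8]
158 [151 150 148 143 206 231 230 202 105 105 111 149 150] 254.37 fin [655.  -50.7] post [650.7 -50.8]
159 [151 151 148 142 212 231 228 139 106 106 111 150 150] 254.06 fin [652.1 -49.9] post [647.9 -50. ]
160 [152 151 150 142 212 231 227 130 105 106 111 151 151] 254.04 fin [649.3 -49.9] post [645.2 -50. ]
161 [152 152 149 129 193 222 227 125 107 107 109 132 134] 253.4 fin [646.5 -48.1] post [642.4 -48.3]
162 [151 140 158 148 188 206 220 145 116  97 107 106 112] 253.4 fin [643.7 -48.1] post [639.6 -48.3]
163 [204 195 208 177 190 212 212 189 170 160 144 132 111] 252.57 fin [640.8 -45.9] post [636.9 -46.1]<stdin>:4: RuntimeWarning: invalid value encountered in scalar divide
```

The lever is about 1.3° short (clockwise) of the fin. I'll nudge it about +1.6 mm.

```bash
python3 -m inch '0.03 -0.04 0 0;0.03 -0.04 0 0;0.03 -0.04 0 0;0.03 -0.04 0 0;0.03 -0.04 0 0;0 0 -0.02 0;0 0 -0.02 0;0 0 0 0;0 0 0 0;0 0 0 0' -0.3
```

```text
clock: 9.7
tcp_pos: [673.9, -55.3, 270.5]
tcp_rot: [[0.023, 1.0, 0.002], [1.0, -0.023, -0.0], [-0.0, 0.002, -1.0]]
wrist_force: [-0.6, -0.2, -0.4]
grip_width: 32.4
```

```bash
python3 -m inch '-0.0025 0.0045 0 0.02;0 0 -0.02 0;0 0 -0.02 0;0 0 0 0;0 0 0 0;0 0 0 0' -0.3
python3 -m inch '0 0 0 0;0 0 0 0;0 0 0 0;0 0 0 0;0 0 0 0;0 0 0 0' -1
```

```text
clock: 10.3
tcp_pos: [671.4, -50.3, 230.9]
tcp_rot: [[0.002, 1.0, 0.002], [1.0, -0.002, 0.0], [0.0, 0.002, -1.0]]
wrist_force: [-0.3, -0.5, 0.3]
grip_width: 32.4
clock: 10.9
tcp_pos: [671.1, -50.9, 229.7]
tcp_rot: [[0.003, 1.0, 0.001], [1.0, -0.003, -0.0], [-0.0, 0.001, -1.0]]
wrist_force: [0.3, -1.0, 4.4]
grip_width: 9.7
```

```bash
python3 -m inch '0 0 0 0;0 0 0 0;0 0 0 0;0 0 0 0;0 0 0.03 0;0 0 0.03 0;0 0 0.02 0;0 0 0 0' -0.3
python3 -m inch '-0.027 0.0043 0 -0.031;-0.027 0.0043 0 -0.031;-0.027 0.0043 0 -0.031;-0.027 0.0043 0 -0.031;-0.027 0.0043 0 -0.031;-0.027 0.0043 0 -0.031;-0.027 0.0043 0 -0.031;-0.027 0.0043 0 -0.031;0 0 0 0;0 0 0 0' -1
```

```text
clock: 11.7
tcp_pos: [672.0, -50.1, 312.5]
tcp_rot: [[0.003, 1.0, 0.005], [1.0, -0.003, -0.0], [-0.0, 0.005, -1.0]]
wrist_force: [-0.5, 0.7, 0.4]
grip_width: 32.2
clock: 12.7
tcp_pos: [454.6, -16.7, 309.0]
tcp_rot: [[0.248, 0.969, 0.0], [0.969, -0.248, -0.001], [-0.001, 0.0, -1.0]]
wrist_force: [-0.1, -0.3, 0.5]
grip_width: 0.8
```

```bash
python3 -m inch '0 0 -0.02 0;0 0 -0.02 0;0 0 -0.013 0;0 0 0 0;0 0 0 0'
python3 - <<'E'
from h import *
snap("side","s3",(190,135,310,225),6)
E
```

```text
clock: 13.2
tcp_pos: [455.3, -16.0, 256.3]
tcp_rot: [[0.248, 0.969, -0.0], [0.969, -0.248, 0.001], [0.001, -0.0, -1.0]]
wrist_force: [0.2, -0.1, 0.8]
grip_width: 0.5
```

View pics/s3.png

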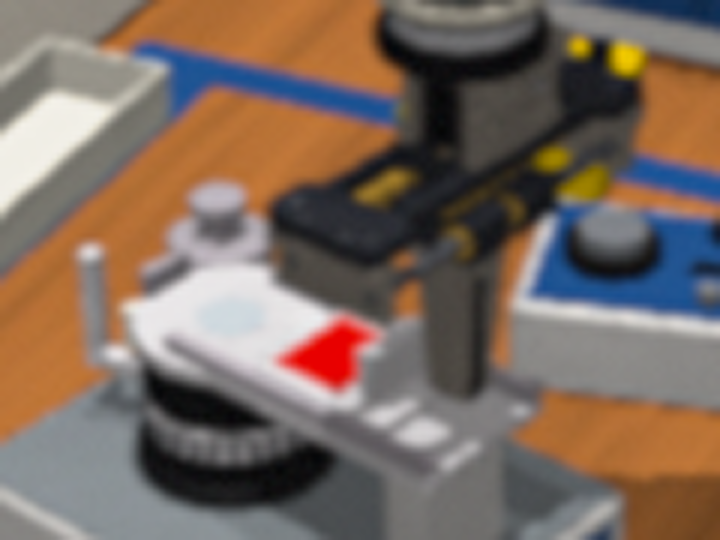

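The closed fingers at (457,385) stand just behind the carrier's tab at (395,360), and the lever post is at (92,290). Now I'll push.

```bash
python3 -m inch '0.0097 -0.0025 0 0;0.0097 -0.0025 0 0;0.0097 -0.0025 0 0;0.0097 -0.0025 0 0;0.0097 -0.0025 0 0;0.0097 -0.0025 0 0;0.0097 -0.0025 0 0;0.0097 -0.0025 0 0;0.0097 -0.0025 0 0;0 0 0 0;0 0 0 0'
python3 -m inch '0.004 -0.001 0 0;0.004 -0.001 0 0;0 0 0 0;0 0 0 0'
python3 -m inch '0.002 -0.0005 0 0;0 0 0 0;0 0 0 0'
```

```text
clock: 14.35
tcp_pos: [542.3, -38.7, 256.2]
tcp_rot: [[0.248, 0.969, 0.0], [0.969, -0.248, 0.0], [0.0, 0.0, -1.0]]
wrist_force: [0.0, 0.6, 0.9]
grip_width: 0.5
clock: 14.75
tcp_pos: [550.2, -40.8, 256.3]
tcp_rot: [[0.248, 0.969, 0.0], [0.969, -0.248, 0.0], [0.0, 0.0, -1.0]]
wrist_force: [0.2, -0.7, 0.4]
grip_width: 0.4
clock: 15.05
tcp_pos: [552.1, -41.3, 256.3]
tcp_rot: [[0.248, 0.969, 0.0], [0.969, -0.248, -0.0], [-0.0, 0.0, -1.0]]
wrist_force: [0.2, 0.5, 0.9]
grip_width: 0.4
```

```bash
python3 -m inch '0.002 -0.0005 0 0;0 0 0 0;0 0 0 0'
python3 -m inch '0.002 -0.0005 0 0;0 0 0 0;0 0 0 0'
python3 -m inch '0.0015 -0.0004 0 0;0 0 0 0;0 0 0 0'
```

```text
clock: 15.35
tcp_pos: [554.2, -41.8, 256.3]
tcp_rot: [[0.248, 0.969, 0.0], [0.969, -0.248, 0.0], [0.0, 0.0, -1.0]]
wrist_force: [0.4, -0.1, 0.7]
grip_width: 0.7
clock: 15.65
tcp_pos: [556.3, -42.3, 256.3]
tcp_rot: [[0.248, 0.969, 0.0], [0.969, -0.248, 0.0], [0.0, 0.0, -1.0]]
wrist_force: [-0.6, 0.5, 0.5]
grip_width: 0.3
clock: 15.95
tcp_pos: [557.7, -42.7, 256.3]
tcp_rot: [[0.248, 0.969, 0.0], [0.969, -0.248, 0.0], [0.0, 0.0, -1.0]]
wrist_force: [-0.5, -0.2, 1.2]
grip_width: 0.4
```

```bash
python3 -m inch '0.0015 -0.0004 0 0;0 0 0 0;0 0 0 0'
python3 -m inch '0.0015 -0.0004 0 0;0 0 0 0;0 0 0 0'
python3 - <<'E'
from h import *
snap("side","s4",(190,135,310,225),6)
E
```

```text
clock: 16.25
tcp_pos: [558.4, -42.8, 256.2]
tcp_rot: [[0.248, 0.969, -0.002], [0.969, -0.248, -0.0], [-0.001, -0.002, -1.0]]
wrist_force: [-5.2, 0.1, 4.4]
grip_width: 0.7
clock: 16.55
tcp_pos: [558.8, -42.8, 256.2]
tcp_rot: [[0.248, 0.969, -0.005], [0.969, -0.248, -0.0], [-0.001, -0.005, -1.0]]
wrist_force: [-9.3, 1.0, 8.3]
grip_width: 0.1
```

View pics/s4.png

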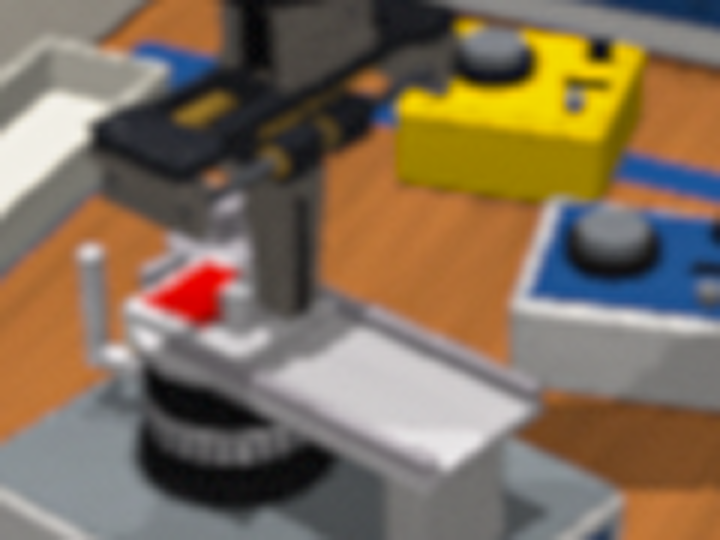

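Contact force rose to 9 N at the stop and the carrier sits on the stage, so it is home. Next I'll back off, rise and go above the button, then check from the top.

```bash
python3 -m inch '-0.01 0.0025 0 0;-0.01 0.0025 0 0;0 0 0.03 0;0 0 0.025 0;-0.004 -0.035 0 0;-0.004 -0.035 0 0;-0.004 -0.035 0 0;-0.004 -0.035 0 0;-0.004 -0.035 0 0;-0.004 -0.035 0 0;-0.004 -0.035 0 0;0 0 0 0' -1
python3 -m inch '-0.004 -0.034 0 0;0 0 0 0;0 0 0 0;0 0 0 0'
python3 - <<'E'
from h import *
snap("top","t5",(225,130,305,205),8)
im=cv2.imread("pics/t5_raw.png"); g=im.min(2).astype(int)
for v in range(147,163):print(v,g[v,249:262])
hsv=cv2.cvtColor(im,cv2.COLOR_BGR2HSV)
m=((hsv[...,0]<8)|(hsv[...,0]>172))&(hsv[...,1]>170)&(hsv[...,2]>120)
m[:,:225]=0;m[:,305:]=0;m[:130]=0;m[210:]=0
w2t,_=T2(np.radians(-14.26),np.array([591.5,-50.4]))
p=np.argwhere(m)[:,::-1].mean(0);print(w2t(onz("top",*p,159)))
E
```

```text
clock: 17.8
tcp_pos: [510.9, -289.6, 310.6]
tcp_rot: [[0.257, 0.967, -0.0], [0.967, -0.257, -0.002], [-0.002, 0.001, -1.0]]
wrist_force: [-0.1, -0.4, -0.6]
grip_width: 0.6
clock: 18.2
tcp_pos: [508.9, -315.9, 311.4]
tcp_rot: [[0.247, 0.969, 0.001], [0.969, -0.247, 0.0], [0.0, 0.0, -1.0]]
wrist_force: [0.3, 0.0, 0.0]
grip_width: 0.5
147 [104  79  67  71  66  66  66  65  64  64  65  64  64]
148 [144 118 134 142 117 137 140 140  65  66  65  63  65]
149 [144 140 168 186 185 213 215 211  93  72  71  65  66]
150 [147 148 147 165 209 229 228 221 134 140 152 116  89]
151 [147 148 147 152 196 226 225 212 145 169 186 153 134]
152 [148 148 148 147 153 185 185 161 147 147 152 148 147]
153 [149 148 142 140 111  97  97 100 146 143 128 129 128]
154 [149 147 133 131 108  97  95  99 129 126 103 103 103]
155 [147 140 133 132 147 155 131 113 103 104 103 103 102]
156 [147 132 133 140 198 216 201 165 103 103 104 103 105]
157 [148 139 139 142 215 228 227 194 104 103 105 125 127]
158 [148 147 145 142 215 228 225 172 104 103 108 146 146]
159 [147 148 146 142 219 228 224 131 103 104 108 147 147]
160 [149 147 146 143 225 228 224 116 103 105 109 148 147]
161 [148 148 145 131 213 219 223 104 105 105 106 130 132]
162 [147 136 154 147 194 202 217 127 115  95 104 103 109]
[14.1992619   4.71937348]
```

View pics/t5.png

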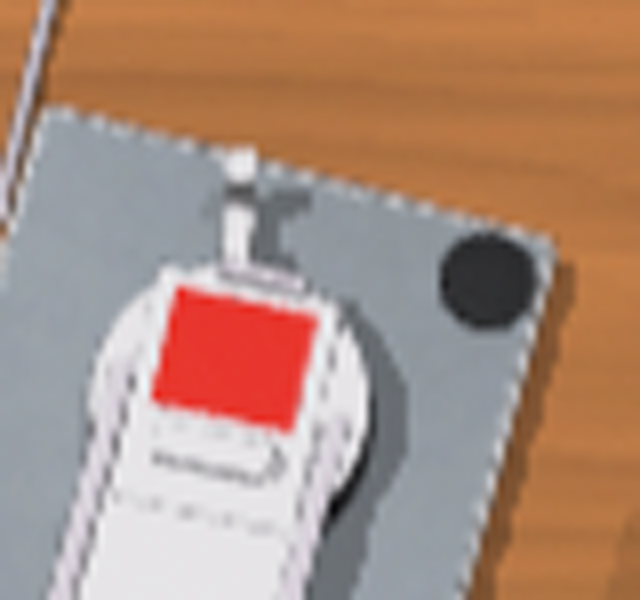

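The carrier is against the stop. The lever and fin are in line within about 1° (post ≈ -51 mm, fin ≈ -50 mm in y, axis ≈ -50.3), and the cap has not moved. Pressing start now.

```bash
python3 -m inch '-0.007 -0.002 0 0;0 0 -0.035 0;0 0 -0.035 0;0 0 -0.035 0;0 0 -0.03 0;0 0 0 0;0 0 0 0'
python3 -m inch '0 0 -0.004 0;0 0 -0.004 0;0 0 0 0'
python3 -m inch '0 0 -0.003 0;0 0 -0.003 0;0 0 0 0;0 0 0 0'
```

```text
clock: 18.95
tcp_pos: [501.9, -319.0, 176.9]
tcp_rot: [[0.248, 0.969, 0.0], [0.969, -0.248, 0.0], [0.0, 0.0, -1.0]]
wrist_force: [0.3, 1.1, 0.1]
grip_width: 0.6
clock: 19.25
tcp_pos: [501.7, -319.6, 168.8]
tcp_rot: [[0.248, 0.969, 0.001], [0.969, -0.248, -0.001], [-0.001, 0.001, -1.0]]
wrist_force: [0.1, -0.2, -0.4]
grip_width: 0.2
clock: 19.65
tcp_pos: [501.9, -319.7, 162.6]
tcp_rot: [[0.248, 0.969, 0.001], [0.969, -0.248, -0.0], [-0.0, 0.001, -1.0]]
wrist_force: [0.1, -0.7, 2.4]
grip_width: 0.6
```

```bash
python3 -m inch '0 0 -0.002 0;0 0 -0.002 0;0 0 0 0;0 0 0 0'
python3 -m inch '0 0 -0.0015 0;0 0 0 0;0 0 0 0'
```

```text
clock: 20.05
tcp_pos: [502.0, -319.7, 159.5]
tcp_rot: [[0.248, 0.969, 0.001], [0.969, -0.248, -0.001], [-0.001, 0.001, -1.0]]
wrist_force: [-2.4, 1.1, 10.7]
grip_width: 0.4
clock: 20.35
tcp_pos: [502.1, -319.6, 159.2]
tcp_rot: [[0.248, 0.969, 0.0], [0.969, -0.248, -0.002], [-0.002, 0.001, -1.0]]
wrist_force: [-4.9, 2.2, 19.7]
grip_width: 0.4
```

Bottomed out: 20 N at z = 159. Now I'll let go, rise and check.

```bash
python3 -m inch '0 0 0.01 0;0 0 0.02 0;0 0 0.04 0;0 0 0.04 0;0 0 0.03 0;-0.02 -0.04 0 0;-0.02 -0.04 0 0;0 0 0 0;0 0 0 0;0 0 0 0'
python3 - <<'E'
from h import *
a=snap("top","t6",s=1.5); b=cv2.imread("pics/t1_raw.png"); c=cv2.imread("pics/t5_raw.png")
print(cv2.absdiff(a,c)[130:205,225:305].max(2).__gt__(50).sum())
s=monitor.read_state();print(s["wrist_force"],s["joint_vel"].max())
E
```

```text
clock: 21.35
tcp_pos: [462.0, -398.1, 296.4]
tcp_rot: [[0.247, 0.969, -0.0], [0.969, -0.247, 0.002], [0.001, -0.001, -1.0]]
wrist_force: [-0.7, 0.9, -0.0]
grip_width: 0.6
0
[-0.27552145 -0.22698264 -0.48131424] 0.13029635688617822
```

View pics/t6.png

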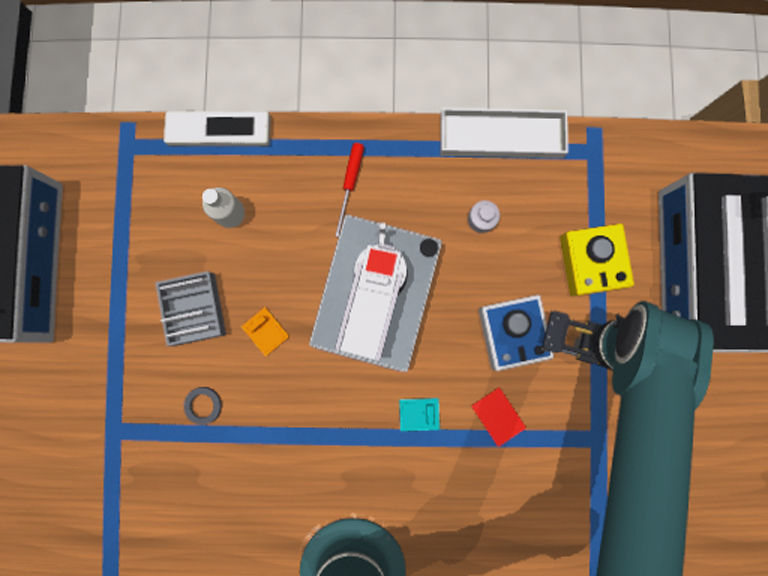

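The carrier is home at (381,262), the lever is in line at (381,232), and the button is released at (517,323). All the bystanders are where they started, so I'll hand in.

```bash
python3 -c "
from bench import robot
print(robot.hand_in())"
```

```text
the job is handed in; nothing more can be done
None
```

I set the lever, pushed the carrier home, pressed the start button and let it go, in that order. The job was handed in at about 21.4 s of the 56 s allowed.

- **Lever:** I turned it by its post with a loose cage of the fingers. The first stop was about 1.3° short of the fin, so I nudged it about 1.6 mm. The last top view puts it in line with the fin to roughly 1°, and that figure depends on my estimate of the barrel axis, which is good to about 1–2 mm. I kept the fingertips above the fin and outside the fixed rings, and no unexpected forces appeared.
- **Carrier:** I pushed it by its tab until it stopped at about 9 N. It stopped about 2 mm further along than I had predicted, which fits the error in my position estimate. The camera shows the red panel over the port, up against the end stop.
- **Start button:** I pressed it about 6 mm, until it bottomed out at about 20 N, then released it.
- **Final check:** After the press, lever and carrier looked the same as just before it. The bystanders looked unmoved compared with the first picture, and the arm was clear of everything.

The measurements that disagreed:
- **Side camera:** it put the button about 12 mm off in y and the port about 6 mm off. I relied on the top view, and the button and port contacts agreed with that.
- **Circle fit:** one fit of the stage disc gave an axis about 3 mm off the other estimates, so I did not use it.

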